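# Start a run of heart stickers

### The arm

A 6-joint arm with a two-finger parallel gripper is mounted at the origin on the work surface. World frame = base frame: x ahead of the robot, y to its left, z up, the work surface at z = 0. Lengths are in mm, angles in degrees, forces in N, time in s.
With the tool pointing down it reaches from about 350 to 850 mm from the base axis. Payload 8.1 kg.
Tool frame: the origin (TCP) lies on the mounting face of the last link; the fingertips stand 173 mm ahead of it and the grasp point (between the pads) lies 155 mm ahead of it; z points along the fingers, y is the line along which they close (so a half turn about z gives the same grasp; the last joint's range is limited). The gripper opens to 85 mm and grips with 20 to 120 N. Pads are 22 mm wide; open, the fingers measure 114 mm over their backs; the gripper's body (76 mm by 85 mm) begins 54 mm behind the grasp point. The pads swing forward as they close: fully open they stand 13 mm farther back than shut.
Start: joints at [-81.211, 7.471, 85.268, -0, 87.261, -4.893], TCP at [141.943, -582.974, 404.692] pointing down, gripper open.
Joint ranges: [-169.43, 169.43], [-51.17, 129.36], [1.28, 143.12], [-76.62, 256.62], [0, 156.53], [-152.29, 152.29]. Speed limits (degrees/s): [136.94, 136.94, 159.86, 180, 180, 180].

### API

Orientations are given as [roll, pitch, yaw] about the fixed x, y, z axes, in that order (R = Rz(yaw) Ry(pitch) Rx(roll)).
In Python, from rig import status, imaging, robot gives the robot as it stands. The module is installed in compiled form; this text tells all that it offers.
- The arm moves only by the tool send_rows, never from a script. Its arguments are lists of equal length, an entry for each row: "translation": the shift along the tool's x, y, z in units of 300 mm (1.0 is 300 mm), a list of three; "rotation": the turn, a rotation vector about the tool's x, y, z in units of 1.5 rad (1.0 is 1.5 rad), a list of three. In form: {"translation": [[dx, dy, dz], ...], "rotation": [[wx, wy, wz], ...]}. A call has exactly 5 rows; each row shifts and turns the commanded pose from where the row before left it, along the tool's axes as they then stand; what a row does not reach is not made up. A row lasts 1/10 s, in which the tool goes at most 50 mm and 8.59 degrees, less where a joint would pass 70% of its speed; a pose out of reach is approached as far as the arm can. A call with a number of a shift or a turn outside -1 to 1 is refused whole. A call with a gripper value outside its range is refused whole. "claw" is the opening, from -1 (shut) to 1 (fully open), set as the call begins (left out, the last holds). The fingers move at their own pace and stop on an object; "force" is the grip in N (left out, the last holds). Time passes only in rows, so rows that do not move let the fingers close, or fill a call up. It gives the time, the measured TCP pose, the force, the opening and the grip force at its end, in the units of the state.
- status.get_obs(): the state, without advancing time (a new reading comes with each control period).
- imaging.snapshot(name): name is "scene" or "top"; returns the picture (384x512x3 uint8, red, green, blue); there is no depth.
- imaging.calibration(name): a dict with "K" (3x3 intrinsics, pixels), "R" (3x3) and "t" (3): a world point X has camera coordinates R X + t. Camera axes: x right, y down, z forward; pixel columns grow to the right and rows downward; lengths in mm; the calibration is good to about 2 mm. A picture is of the moment at which its call begins. calibration takes no time and is no camera call.
- robot.hand_in(): hands the job in; it is judged then, once.
The state is a dict: "clock": time; "qpos": joint angles; "joint_velocities": joint speeds; "joint_torque": joint torques, N m; "eef_pos": TCP position; "tcp_rot": TCP orientation; "ft_force": force on the tool from outside, world axes, zero at the start; "ft_torque": the same for the moment, N m; "opening": finger opening in mm; "grasp_force": force on a finger pad.
Only numpy, scipy, OpenCV 4.12 (cv2) and the standard library are available. Lean on these libraries where they do the work, as an engineer would, in place of code of your own. Each camera call takes 0.05 s, during which the arm holds its last target. There are 200 camera calls.

### The job

Start the desktop sticker machine on a run of heart stickers, pressing with the closed fingers: first push the raised end of the black power rocker fully down, then press the heart key fully down so that it stays in, and last press the round green start button fully in and let it spring back. Do not press the star or flower key, and leave everything else on the desk and on the machine where it is: nothing is to be picked up or pushed about.

Things in the scene. Friction and masses are not known exactly. Their poses are not given: they have to be found in the camera images.
- machine: cream sticker machine with mint ends, fixed: 200 mm along its x (front to back), 330 along y; flat top face 70 mm above the origin (centre of the underside). x points from the robot side to the back, z up. Controls in a row along y at x = -35 mm: three white keys at y = -50, 0, 50 in any order; rocker and start button at y = -115 and 115, either way round. Tape and stamp stand behind them.
- rocker_press (a point): where to push the power rocker: top of its raised half (small white bar), 16 mm from the pivot towards the machine's +x. Rocker black, 52 mm along machine x, 32 wide, in a grey frame 64 x 44 x 5 mm; pivot in the middle of the frame along machine y, 11 mm above the machine's top face. Off, the point is 20 mm above that face; fully on, this half is level, 15 mm above it.
- rocker (a joint): angle of the rocker (rad): 0 off (half towards the machine's +x raised), 0.30 fully on (that half level, the other raised). It needs about 3 N at the pressing point and stays wherever it is left.
- heart_top (a point): centre of the top face of the heart key: a white square key, 32 x 32 mm, marked with a coral-red heart, in a grey bezel 42 x 42 x 5 mm. Not pressed, the top is 16 mm above the machine's top face; it moves down with the key.
- heart_key (a joint): how far the heart key is pushed down (m): 0 up, 0.006 fully down. It needs about 3 N and stays wherever it is left; it cannot be brought up again by pressing.
- star_top (a point): centre of the top face of the star key: a white square key, 32 x 32 mm, marked with a blue star, in a grey bezel 42 x 42 x 5 mm. Not pressed, the top is 16 mm above the machine's top face; it moves down with the key.
- star_key (a joint): how far the star key is pushed down (m): 0 up, 0.006 fully down. It needs about 3 N and stays wherever it is left; it cannot be brought up again by pressing.
- flower_top (a point): centre of the top face of the flower key: a white square key, 32 x 32 mm, marked with a yellow five-petalled flower, in a grey bezel 42 x 42 x 5 mm. Not pressed, the top is 16 mm above the machine's top face; it moves down with the key.
- flower_key (a joint): how far the flower key is pushed down (m): 0 up, 0.006 fully down. It needs about 3 N and stays wherever it is left; it cannot be brought up again by pressing.
- start_top (a point): centre of the top of the round green start button, 36 mm across, in a round grey housing 52 mm across and 12 mm high. Not pressed, the top is 22 mm above the machine's top face; it moves down with the button.
- start (a joint): how far the start button is pushed in (m): 0 out, 0.006 fully in. A spring returns it; it starts to move at 1.5 N and is fully in at 5 N.
- tape: gold roll of tape lying flat on the machine, loose: 54 mm outside diameter, 16 mm high; origin at the centre of its underside.
- stamp: small wooden hand stamp standing on the machine, loose: 30 mm across, 47 mm high; origin at the centre of its underside.
- cup: pink cup standing on the desk, loose: 76 mm across, 90 mm high; origin at the centre of its underside.
- glue: white glue bottle with an orange cap on the desk, loose: 32 mm across, 100 mm high; origin at the centre of its underside.
- notebook: brown notebook lying on the desk, loose: 210 x 150 x 12 mm; origin at the centre of its underside.
- eraser: teal eraser lying on the desk, loose: 50 x 22 x 13 mm; origin at the centre of its underside.
- clips: clear open box of paper clips on the desk, loose: 70 x 70 x 30 mm; origin at the centre of its underside.
Things that resemble listed ones, but are neither listed nor needed, are in the scene too. There is more than one size of the eraser; the job needs the smaller.

How it is judged (in metres and radians):
On the way, in this order (a step that is already met when the one before it is completed fails the run):
1. the power rocker is pushed fully on (value of joint rocker above 0.24 rad), for 0.1 s.
2. the heart key is pressed fully down (value of joint heart_key above 0.0045 m), for 0.1 s.
3. the start button is pressed fully in (value of joint start above 0.0045 m), for 0.1 s.
At the end, for the whole second after the job is handed in: rocker on (above 0.24 of 0.30 rad), heart key down (above 4.5 of 6 mm), star and flower keys up (below 2 mm), start button out again (below 2 mm), and the tape, stamp, cup, glue, notebook, eraser and clip box at rest within 15 mm of where they stood (value of joint rocker above 0.24 rad and value of joint heart_key above 0.0045 m and value of joint each of star_key, flower_key, start below 0.002 m and distance of each of tape, stamp, cup, glue, notebook, eraser, clips from where it was at the start of the episode below 0.015 m and linear speed of each of tape, stamp, cup, glue, notebook, eraser, clips below 0.02 m/s); the robot touches nothing.
It fails at once if the star or flower key is pressed (2 mm or more) (value of joint any of star_key, flower_key above 0.002 m).
It fails at once if the heart key is pressed (over 3 mm) before the rocker is on (value of joint heart_key above 0.003 m and value of joint rocker below 0.24 rad).
It fails at once if the start button is pressed (over 3 mm) before the rocker is on and the heart key is down (value of joint start above 0.003 m and (value of joint rocker below 0.24 rad or value of joint heart_key below 0.0045 m)).
It fails at once if a loose thing is lifted, carried or pushed more than 15 mm (distance of any of tape, stamp, cup, glue, notebook, eraser, clips from where it was at the start of the episode above 0.015 m).
It also fails if it takes over 42 s, if anything falls off the work surface, if the arm or the gripper's body presses on something with over 40 N, if the wrist force passes 120 N, or if a joint passes its speed limit or range.

## Working session

There is one attempt and no reset: what is moved stays moved. The work goes in short steps, Python scripts to look and compute and a tool call to move; the robot and the scene stay as the last step left them, time stands still between calls to the robot, and variables do not carry over. Pictures are saved under pics/ and viewed, at most 10 in all, crops included, and the job is handed in when it is done.

Besides the shell and the picture viewer there is one more tool, called after "Emit:" as a command line: name --argument value ..., lists and objects as JSON in quotes. send_rows: Moves the arm, as the interface text tells. Shifts and turns lie within -1 to 1; 1 stands for 300 mm of shift or 1.5 rad of turn. Its arguments: {"type":"object","properties":{"translation":{"type":"array"},"rotation":{"type":"array"},"claw":{"type":"number"},"force":{"type":"number"}},"required":["translation","rotation"]}

```bash
mkdir -p pics
python3 - <<'E'
from rig import status, imaging
import cv2,numpy as np
for n in("scene","top"):
    im=imaging.snapshot(n); cv2.imwrite(f"pics/{n}0.png",im[:,:,::-1])
    c=imaging.calibration(n); print(n,c["K"],(-c["R"].T@c["t"]).round(),c["R"].round(2))
o=status.get_obs(); print(o["clock"],o["eef_pos"],o["tcp_rot"],o["opening"])
E
```

```text
scene [[370.68081528   0.         251.05487516]
 [  0.         370.68081528 193.22427691]
 [  0.           0.           1.        ]] [ 861. -427.  946.] [[ 0.75  0.66  0.01]
 [ 0.56 -0.63 -0.54]
 [-0.35  0.41 -0.84]]
top [[356.4212249    0.         258.1016724 ]
 [  0.         356.4212249  189.29104253]
 [  0.           0.           1.        ]] [ 361.  -34. 1055.] [[-0.02 -1.    0.  ]
 [-0.99  0.02 -0.12]
 [ 0.12 -0.01 -0.99]]
0.1 [ 141.90709722 -582.77647367  403.71252386] [-1.79901766e+02 -1.02404736e-02  1.36842201e+01] 85.71246711017298
```

View pics/top0.png

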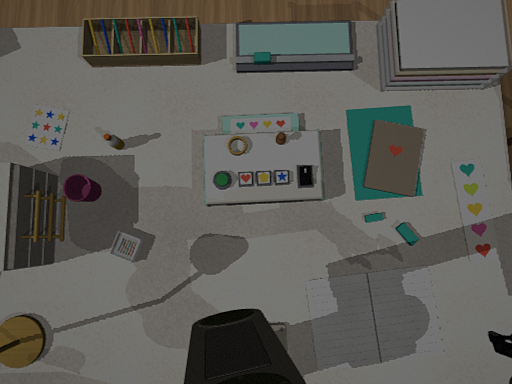

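View pics/scene0.png

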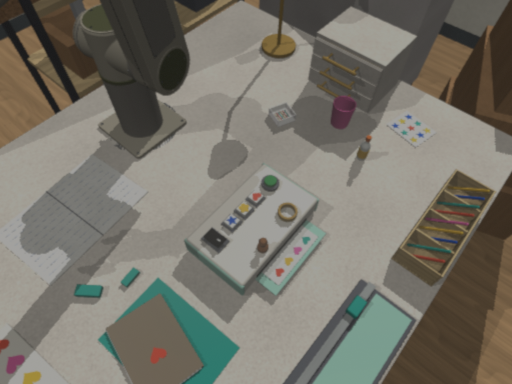

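The top view shows the start button at (222,180), heart at (246,178), flower at (264,178), star at (282,177) and rocker at (305,176). The scene view has them at (271,182), (257,197), (244,208), (232,221) and (216,238). Possible mix-ups for the heart key are the tape-strip hearts (281,124), the notebook heart (396,151) and the sticker hearts (465-485,170-250). For the rocker, it's the black clip at (505,343). I choose the ones on the machine row.

```bash
cat > h.py <<'E'
import cv2,numpy as np
from rig import imaging
def ray(n,uv,z):
    c=imaging.calibration(n); d=c["R"].T@np.linalg.inv(c["K"])@np.r_[uv,1]; o=-c["R"].T@c["t"]
    return (o+d*(z-o[2])/d[2]).round(1)
E
python3 - <<'E'
from h import *
ROI={"top":(200,160,322,196),"scene":(195,165,290,255)}
rng={"heart":((0,110,90),(9,255,255)),"flower":((18,110,90),(35,255,255)),"star":((100,110,60),(130,255,255)),"green":((55,90,30),(85,255,255)),"black":((0,0,0),(180,255,48))}
H={"heart":86,"flower":86,"star":86,"green":92,"black":86}
for n in ROI:
    im=cv2.imread(f"pics/{n}0.png"); x0,y0,x1,y1=ROI[n]; c=im[y0:y1,x0:x1]; hsv=cv2.cvtColor(c,cv2.COLOR_BGR2HSV)
    for k,(a,b) in rng.items():
        m=cv2.inRange(hsv,a,b); N,_,s,ce=cv2.connectedComponentsWithStats(m)
        i=1+np.argmax(s[1:,4]) if N>1 else 0; uv=ce[i]+[x0,y0]; print(n,k,s[i,4],uv.round(1),ray(n,uv,H[k]))
    if n=="top": A=cv2.resize(c,None,fx=6,fy=6,interpolation=2)
    else: B=cv2.resize(c,None,fx=4,fy=4,interpolation=2)
w=max(A.shape[1],B.shape[1]); P=lambda i:cv2.copyMakeBorder(i,0,0,0,w-i.shape[1],0)
cv2.imwrite("pics/crop.png",np.vstack([P(A),P(B)]))
E
```

```text
top heart 46 [245.3 177.3] [516.4  -5.2  86. ]
top flower 63 [263.4 177.1] [516. -55.  86.]
top star 31 [281.6 176.3] [ 517.1 -105.2   86. ]
top green 134 [221.7 179.1] [511.9  59.3  92. ]
top black 262 [305.1 175.7] [ 517.3 -169.8   86. ]
scene heart 33 [255.8 195.9] [516.5  -3.5  86. ]
scene flower 49 [243.6 207.5] [516.2 -53.1  86. ]
scene star 17 [231.1 220. ] [ 517.1 -103.5   86. ]
scene green 80 [270. 180.] [514.   59.9  92. ]
scene black 8550 [242.  209.5] [517.1 -60.7  86. ]
```

View pics/crop.png

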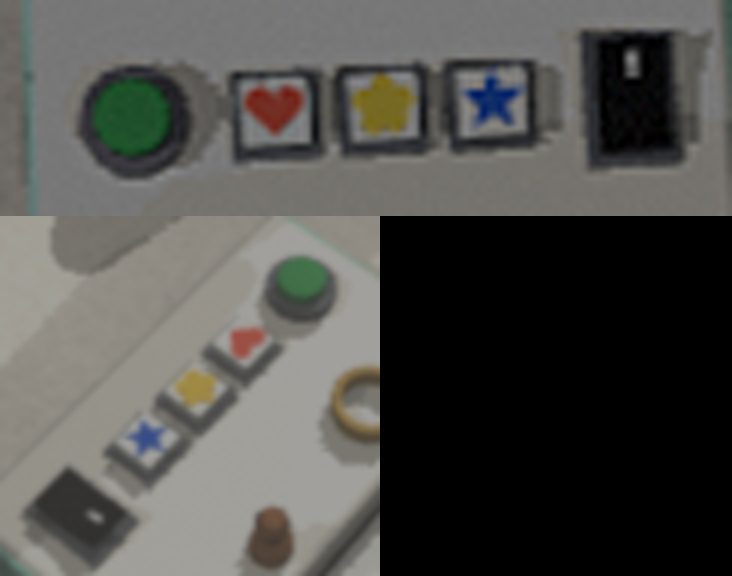

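The crop confirms the order: start, heart, flower, star, rocker, with the white bar on the far half. I'll close the fingers, align the yaw with the machine (about 1.4°) and set out.

Emit:
send_rows --translation '[[0,0,0],[0,0,0],[0.1,-0.1,0],[0.1,-0.1,0],[0.1,-0.1,0]]' --rotation '[[0,0,0.0715],[0,0,0.0715],[0,0,0],[0,0,0],[0,0,0]]' --claw -1 --force 40

```text
clock: 0.6
eef_pos: [230.2, -489.7, 403.9]
tcp_rot: [-179.9, 0.0, 1.3]
ft_force: [0.2, -0.3, 0.4]
opening: 12.3
grasp_force: 0.0
```

Emit:
send_rows --translation '[[0.1,-0.1,0],[0.1,-0.1,0],[0.1,-0.1,0],[0.1,-0.1,0],[0.1,-0.1,0]]' --rotation '[[0,0,0],[0,0,0],[0,0,0],[0,0,0],[0,0,0]]'

```text
clock: 1.1
eef_pos: [376.9, -335.7, 404.4]
tcp_rot: [-180.0, 0.0, 1.4]
ft_force: [0.2, -1.7, -0.2]
opening: -0.1
grasp_force: 0.0
```

Emit:
send_rows --translation '[[0.108,-0.108,0],[0.108,-0.108,0],[0.108,-0.108,0],[0.108,-0.108,0],[0.1,-0.1,0]]' --rotation '[[0,0,0],[0,0,0],[0,0,0],[0,0,0],[0,0,0]]'

```text
clock: 1.6
eef_pos: [532.7, -171.9, 404.3]
tcp_rot: [-180.0, 0.0, 1.4]
ft_force: [0.7, -0.8, -0.0]
opening: 0.0
grasp_force: 0.0
```

Emit:
send_rows --translation '[[0,0,0.1],[0,0,0.1],[0,0,0.1],[0,0,0],[0,0,0]]' --rotation '[[0,0,0],[0,0,0],[0,0,0],[0,0,0],[0,0,0]]'

```text
clock: 2.1
eef_pos: [531.5, -173.7, 314.5]
tcp_rot: [-180.0, 0.1, 1.4]
ft_force: [-0.1, 0.3, 1.1]
opening: -0.0
grasp_force: 0.0
```

Run:
```python
from h import *
for n in("top","scene"):
    im=imaging.snapshot(n)[:,:,::-1]; cv2.imwrite(f"pics/{n}1.png",im)
im=cv2.imread("pics/scene1.png")[140:290,150:330]; cv2.imwrite("pics/c1.png",cv2.resize(im,None,fx=4,fy=4))
print(ray("top",(305.3,170.3),90),ray("scene",(218.8,241.2),90))
```

```text
[ 531.6 -170.4   90. ] [ 537.1 -170.4   90. ]
```

View pics/c1.png

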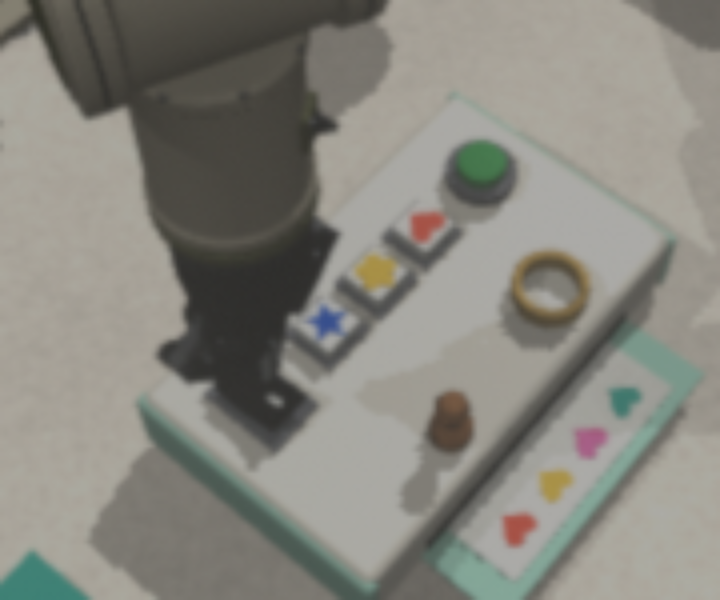

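The closed tip stands just short of the white bar (crop 276,400), and both stamp and tape are clear. I shift 3–4 mm and go down.

Emit:
send_rows --translation '[[0.01,-0.013,0],[0,0,0.06],[0,0,0.06],[0,0,0.03],[0,0,0]]' --rotation '[[0,0,0],[0,0,0],[0,0,0],[0,0,0],[0,0,0]]'

```text
clock: 2.7
eef_pos: [534.4, -169.6, 269.0]
tcp_rot: [-180.0, 0.1, 1.4]
ft_force: [-0.1, 0.3, 0.1]
opening: -0.1
grasp_force: 0.0
```

Emit:
send_rows --translation '[[0,0,0.01],[0,0,0.01],[0,0,0.01],[0,0,0],[0,0,0]]' --rotation '[[0,0,0],[0,0,0],[0,0,0],[0,0,0],[0,0,0]]'

```text
clock: 3.2
eef_pos: [534.9, -169.9, 261.3]
tcp_rot: [180.0, -0.1, 1.4]
ft_force: [1.2, -0.2, 2.9]
opening: 0.1
grasp_force: 1.2
```

Emit:
send_rows --translation '[[0,0,0.007],[0,0,0.007],[0,0,0.003],[0,0,0],[0,0,0]]' --rotation '[[0,0,0],[0,0,0],[0,0,0],[0,0,0],[0,0,0]]'

```text
clock: 3.7
eef_pos: [535.2, -170.0, 258.3]
tcp_rot: [180.0, -0.1, 1.4]
ft_force: [-5.8, 3.8, 22.2]
opening: -0.1
grasp_force: 10.7
```

Hard stop at 85 mm with 22 N, so the rocker is on. I lift and go over the heart key.

Emit:
send_rows --translation '[[0,0,-0.1],[0,0,-0.1],[-0.012,-0.138,0],[-0.012,-0.138,0],[-0.012,-0.138,0]]' --rotation '[[0,0,0],[0,0,0],[0,0,0],[0,0,0],[0,0,0]]'

```text
clock: 4.2
eef_pos: [520.0, -44.9, 315.0]
tcp_rot: [-180.0, 0.1, 1.3]
ft_force: [0.4, 0.1, -0.2]
opening: 0.4
grasp_force: 0.0
```

Emit:
send_rows --translation '[[-0.012,-0.138,0],[0,0,0],[0,0,0],[0,0,0],[0,0,0]]' --rotation '[[0,0,0],[0,0,0],[0,0,0],[0,0,0],[0,0,0]]'

```text
clock: 4.7
eef_pos: [516.3, -5.7, 315.3]
tcp_rot: [180.0, 0.0, 1.3]
ft_force: [-0.1, 0.4, 0.7]
opening: 0.4
grasp_force: 0.0
```

Run:
```python
from h import *
im=imaging.snapshot("scene")[:,:,::-1][140:290,150:330]; cv2.imwrite("pics/c2.png",cv2.resize(im,None,fx=4,fy=4))
```

```text
(no output)
```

View pics/c2.png

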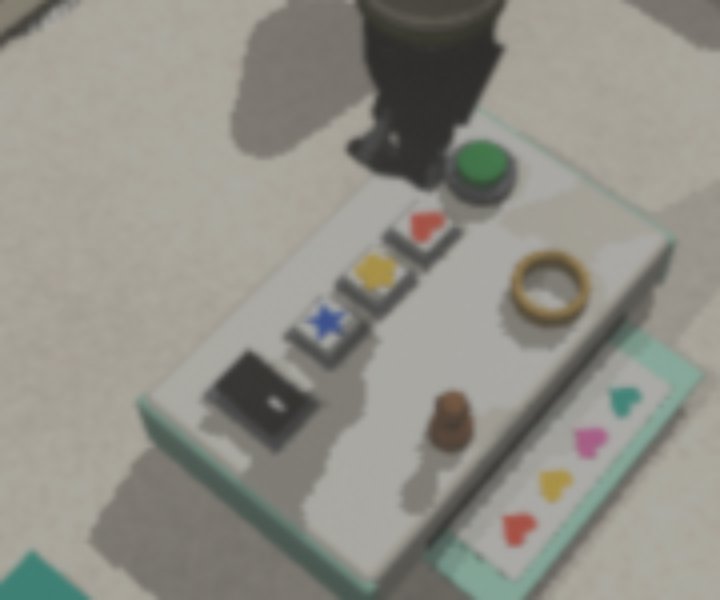

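The rocker now looks tipped the other way, with its white bar at (276,403). The tip is straight above the heart key, whose heart is at (428,225).

Emit:
send_rows --translation '[[0,-0.003,0.06],[0,0,0.06],[0,0,0.05],[0,0,0],[0,0,0.01]]' --rotation '[[0,0,0],[0,0,0],[0,0,0],[0,0,0],[0,0,0]]'

```text
clock: 5.25
eef_pos: [516.4, -4.1, 261.8]
tcp_rot: [180.0, 0.0, 1.4]
ft_force: [0.2, 0.5, -0.4]
opening: -0.1
grasp_force: 0.0
```

Emit:
send_rows --translation '[[0,0,0.01],[0,0,0.01],[0,0,0.007],[0,0,0],[0,0,0]]' --rotation '[[0,0,0],[0,0,0],[0,0,0],[0,0,0],[0,0,0]]'

```text
clock: 5.75
eef_pos: [516.4, -3.7, 253.9]
tcp_rot: [180.0, -0.1, 1.4]
ft_force: [1.1, -1.2, 2.7]
opening: 0.1
grasp_force: 0.9
```

Tip at 81 mm with 2.7 N; push to the stop.

Emit:
send_rows --translation '[[0,0,0.007],[0,0,0.006],[0,0,0],[0,0,0],[0,0,0]]' --rotation '[[0,0,0],[0,0,0],[0,0,0],[0,0,0],[0,0,0]]'

```text
clock: 6.25
eef_pos: [516.7, -3.7, 252.8]
tcp_rot: [180.0, -0.1, 1.4]
ft_force: [-13.1, 0.4, 28.7]
opening: 0.0
grasp_force: 14.5
```

Stop reached with 28 N. I lift and go to the start button.

Emit:
send_rows --translation '[[0,0,-0.1],[0,0,-0.08],[-0.002,-0.107,0],[0,-0.107,0],[0,0,0]]' --rotation '[[0,0,0],[0,0,0],[0,0,0],[0,0,0],[0,0,0]]'

```text
clock: 6.75
eef_pos: [513.6, 63.2, 303.5]
tcp_rot: [-179.9, 0.0, 1.5]
ft_force: [0.0, -0.1, -0.6]
opening: 0.5
grasp_force: 0.0
```

Run:
```python
from h import *
from rig import status
print(status.get_obs()["eef_pos"])
im=imaging.snapshot("scene")[:,:,::-1][140:290,150:330]; cv2.imwrite("pics/c3.png",cv2.resize(im,None,fx=4,fy=4))
```

```text
[513.56748378  63.23574764 303.52511453]
```

View pics/c3.png

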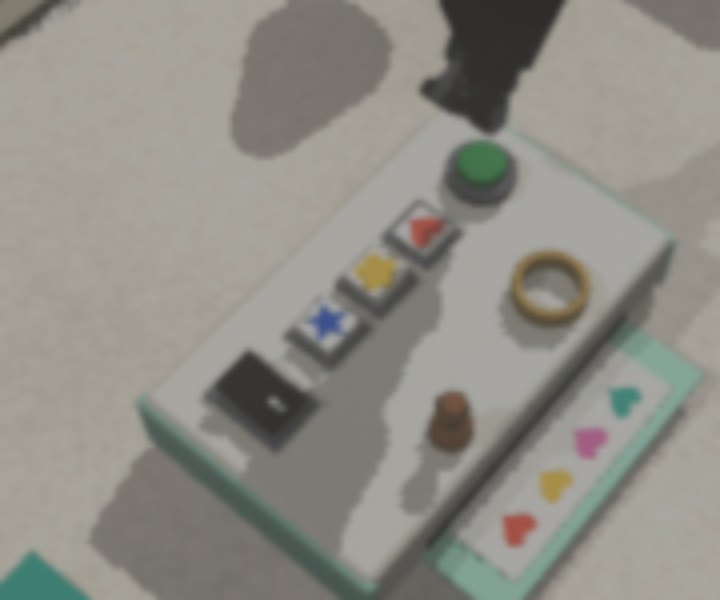

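The heart key at (424,230) now sits down in its bezel; the others are unchanged. I press the start button at (482,162).

Emit:
send_rows --translation '[[0,0.007,0.06],[0,0,0.05],[0,0,0.01],[0,0,0],[0,0,0]]' --rotation '[[0,0,0],[0,0,0],[0,0,0],[0,0,0],[0,0,0]]'

```text
clock: 7.3
eef_pos: [514.2, 58.1, 267.8]
tcp_rot: [-180.0, 0.0, 1.4]
ft_force: [0.5, -0.2, -0.5]
opening: 0.1
grasp_force: 0.0
```

Emit:
send_rows --translation '[[0,0,0.01],[0,0,0.01],[0,0,0.01],[0,0,0.006],[0,0,0]]' --rotation '[[0,0,0],[0,0,0],[0,0,0],[0,0,0],[0,0,0]]'

```text
clock: 7.8
eef_pos: [514.8, 58.3, 259.2]
tcp_rot: [180.0, -0.1, 1.4]
ft_force: [-6.9, -2.3, 19.2]
opening: -0.0
grasp_force: 9.5
```

Emit:
send_rows --translation '[[0,0,0.003],[0,0,0],[0,0,0],[0,0,0],[0,0,0]]' --rotation '[[0,0,0],[0,0,0],[0,0,0],[0,0,0],[0,0,0]]'

```text
clock: 8.3
eef_pos: [514.8, 58.3, 259.1]
tcp_rot: [180.0, -0.1, 1.4]
ft_force: [-10.6, -2.1, 26.2]
opening: -0.2
grasp_force: 12.9
```

Fully in at the stop (86 mm, 26 N). I lift clear.

Emit:
send_rows --translation '[[0,0,-0.08],[0,0,-0.12],[0,0,-0.12],[0,0,-0.1],[0,0,0]]' --rotation '[[0,0,0],[0,0,0],[0,0,0],[0,0,0],[0,0,0]]'

```text
clock: 8.8
eef_pos: [515.3, 58.5, 387.3]
tcp_rot: [-180.0, -0.5, 1.4]
ft_force: [0.3, -0.2, -0.3]
opening: 0.2
grasp_force: 0.0
```

Emit:
send_rows --translation '[[0,0,0],[0,0,0],[0,0,0],[0,0,0],[0,0,0]]' --rotation '[[0,0,0],[0,0,0],[0,0,0],[0,0,0],[0,0,0]]'

```text
clock: 9.3
eef_pos: [513.9, 58.3, 381.1]
tcp_rot: [-180.0, 0.1, 1.4]
ft_force: [0.0, -0.1, 0.8]
opening: -0.1
grasp_force: 0.0
```

Run:
```python
from h import *
im=imaging.snapshot("scene")[:,:,::-1][140:290,150:330]; cv2.imwrite("pics/c4.png",cv2.resize(im,None,fx=4,fy=4))
```

```text
(no output)
```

View pics/c4.png

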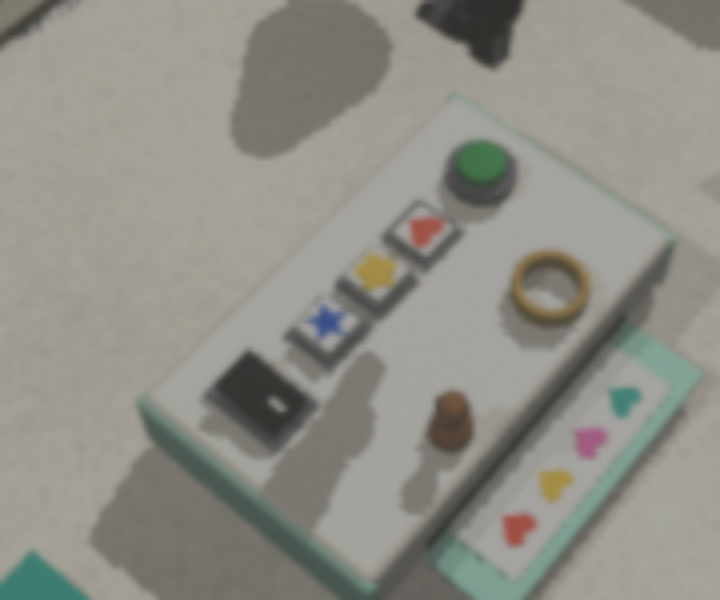

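The picture shows the rocker on, the heart key down, the start button back out at (482,162), and the tape and stamp where they were.

```bash
python3 -c "
from rig import robot
print(robot.hand_in())"
```

```text
the job is handed in; nothing more can be done
None
```

I pushed the rocker on, pressed the heart key down and pressed the start button, which sprang back; the job is handed in at about 9 s of the 42 s allowed, with no verdict returned.

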